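Put the doming set away under its cover

ROBOT

A 6-joint arm with a two-finger parallel gripper is mounted at the origin on a cart in front of the work surface, level with it; the furniture and walls round the work are solid. World frame = base frame: x ahead of the robot, y to its left, z up, the work surface at z = 0. Lengths are in m, angles in rad, forces in N, time in s.
With the tool pointing down it reaches from about 0.4 to 0.825 m from the base axis. Payload 7 kg.
Tool frame: the origin (TCP) lies at the very end of the fingers, on their centre line; the grasp point (between the pads) lies 19 mm behind it; z points along the fingers, y is the line along which they close (so a half turn about z gives the same grasp; the last joint's range is limited). The gripper opens to 88 mm and grips with 3 to 60 N. Pads are 19 mm wide; open, the fingers measure 130 mm over their backs; the gripper's body (78 mm by 193 mm) begins 47 mm behind the grasp point.
Start: joints at [1.488, 0.359, 0.012, 0, -1.224, -0.288], TCP at [0.245, 0.629, 0.227] pointing down, gripper open.
Joint ranges: [-3.07, 3.07], [-1.43, 2.12], [-1.02, 1.25], [-3.03, 1.67], [-3.05, -0], [-3.03, 3.03]. Speed limits (rad/s): [2.39, 2.39, 3.01, 3.14, 3.14, 3.14].

INTERFACE

Orientations are given as [roll, pitch, yaw] about the fixed x, y, z axes, in that order (R = Rz(yaw) Ry(pitch) Rx(roll)).
In Python, from station import arm gives the robot as it stands.
- The arm moves only by the tool step_arm, never from a script. Its argument "rows" is a list of rows, each a list of 5 numbers: the shift along the world's x, y, z in m, then the turn about the world's z in rad, then the finger opening in m, from 0 to 0.0876. In form: [[x, y, z, spin, gripper], ...]. A call has 1 to 20 rows; each row is the pose to reach, as a shift and turn from the pose commanded when the call began; what a row does not reach only later rows make up. A row lasts 1/10 s, in which the tool goes at most 50 mm and 8.59 degrees, less where a joint would pass 70% of its speed; a pose out of reach is approached as far as the arm can. A call with a gripper value outside its range is refused whole. The fingers move at their own pace and stop on an object; "newtons" is the grip in N (left out, the last holds). Time passes only in rows, so rows that repeat a pose let the fingers close. It gives the time, the measured TCP pose, the force, the opening and the grip force at its end, in the units of the state.
- arm.get_state(): the state, without advancing time (a new reading comes with each control period).
- arm.grab_frame(name): name is "scene" or "top" or "wrist"; returns a dict with "color" (420x560x3 uint8, blue, green, red), "vfov" (degrees; the focal length in pixels is half the picture's height over the tangent of half this angle, whatever the lens; pixels are square), "cx", "cy" (the principal point, pixels), "rvec" (rotation vector, rad) and "tvec" (3), from world to camera coordinates, as OpenCV has them. Camera axes: x right, y down, z forward; pixel columns grow to the right and rows downward; lengths in m; the calibration is good to about 2 mm. The wrist camera is an equidistant fisheye: a pixel r from the principal point sees the ray r / f radians off the axis. A picture is of the moment at which its call begins. There is no depth.
- arm.job_done(): hands the job in; it is judged then, once.
The state is a dict: "t": time; "q": joint angles; "qd": joint speeds; "joint_efforts": joint torques, N m; "eef_pos": TCP position; "ee_rot": TCP orientation; "force": force on the tool from outside, world axes, zero at the start; "moment": the same for the moment, N m; "width": finger opening in m; "gripper_force": force on a finger pad.
Only numpy, scipy, OpenCV 4.12 (cv2) and the standard library are available. Lean on these libraries where they do the work, as an engineer would, in place of code of your own. Each camera call takes 0.05 s, during which the arm holds its last target. There are 200 camera calls.

TASK

Put the doming set away: stand the brass cube in the square pocket of the wooden stand, and every doming punch that is out on the table, ball end up and right down, in the hole marked with the colour of its band. Then lower the wooden cover gently over the set until it sits home and level on the stand's ledge all round, and leave the other things on the table where they are.

Things in the scene. Friction and masses are not known exactly. Their poses are not given: they have to be found in the camera images.
- stand: Fixed hardwood stand, 286 x 96 mm at the foot; origin under its centre, y along it, z up. Dark frame 266 x 78 mm, 24 mm high (its flat top is the ledge); inside it a pale block 250 x 62 mm rises to 36 mm, with a square pocket (y = -94 mm) and six round holes on its middle line, smallest next to the pocket; a paint dot beside each hole (x = -24.5 mm) gives its colour.
- seat (a point): Point on the stand: centre of the ledge plane on which the cover's lower edge rests, 24 mm above the table; axes as the stand's.
- pocket (a point): Point on the stand: centre of the felt floor of the square pocket, 22 mm above the table; pocket 49 x 49 mm, 14 mm deep, sides parallel to the stand's axes.
- hole1 (a point): Point on the stand: centre of the floor of the red-dotted hole, 11 mm above the table; hole 17.5 mm wide, 25 mm deep (mouth 36 mm above the table).
- hole2 (a point): Point on the stand: centre of the floor of the yellow-dotted hole, 11 mm above the table; hole 19.7 mm wide, 25 mm deep (mouth 36 mm above the table).
- hole3 (a point): Point on the stand: centre of the floor of the green-dotted hole, 11 mm above the table; hole 22.4 mm wide, 25 mm deep (mouth 36 mm above the table).
- hole4 (a point): Point on the stand: centre of the floor of the blue-dotted hole, 11 mm above the table; hole 25.1 mm wide, 25 mm deep (mouth 36 mm above the table).
- hole5 (a point): Point on the stand: centre of the floor of the white-dotted hole, 11 mm above the table; hole 27.8 mm wide, 25 mm deep (mouth 36 mm above the table).
- hole6 (a point): Point on the stand: centre of the floor of the black-dotted hole, 11 mm above the table; hole 30.5 mm wide, 25 mm deep (mouth 36 mm above the table).
- cover: Loose wooden hood, open below, 266 (its y) x 78 (its x) x 80 mm high, walls 5.5 mm, inside 255 x 67 mm, 74 mm high, 0.42 kg give or take; origin at the centre of its lower edge, z up. Slips over the block with 2.5 mm play all round and rests on the ledge, either way round; goes down only when all in the stand is seated. Starts upright on the table, off the stand.
- cover_handle (a point): Centre of the cover's handle: a round bar 13 mm thick, 117 mm long along the cover's y axis on two posts at y = +-42 mm, 32 mm above the cover's top (112 mm above its lower edge).
- dome_punch1: Loose steel doming punch 1 of 6, may be absent (None): eight-sided shank 14 mm across flats (15.1 mm over corners), red band 32 to 50 mm above the foot, bright ball end as thick as the shank; 80 mm long. Origin at the centre of the flat foot, z towards the ball. Starts standing on its foot on the table. Mass 98 g, give or take. Belongs in the red-dotted hole (hole1).
- dome_punch2: Loose steel doming punch 2 of 6, may be absent (None): eight-sided shank 16 mm across flats (17.3 mm over corners), yellow band 32 to 50 mm above the foot, bright ball end as thick as the shank; 80 mm long. Origin at the centre of the flat foot, z towards the ball. Starts standing on its foot on the table. Mass 128 g, give or take. Belongs in the yellow-dotted hole (hole2).
- dome_punch3: Loose steel doming punch 3 of 6, may be absent (None): eight-sided shank 18.5 mm across flats (20.0 mm over corners), green band 32 to 50 mm above the foot, bright ball end as thick as the shank; 80 mm long. Origin at the centre of the flat foot, z towards the ball. Starts standing on its foot on the table. Mass 172 g, give or take. Belongs in the green-dotted hole (hole3).
- dome_punch4: Loose steel doming punch 4 of 6, may be absent (None): eight-sided shank 21 mm across flats (22.7 mm over corners), blue band 32 to 50 mm above the foot, bright ball end as thick as the shank; 80 mm long. Origin at the centre of the flat foot, z towards the ball. Starts standing on its foot on the table. Mass 221 g, give or take. Belongs in the blue-dotted hole (hole4).
- dome_punch5: Loose steel doming punch 5 of 6, may be absent (None): eight-sided shank 23.5 mm across flats (25.4 mm over corners), white band 32 to 50 mm above the foot, bright ball end as thick as the shank; 80 mm long. Origin at the centre of the flat foot, z towards the ball. Starts standing on its foot on the table. Mass 277 g, give or take. Belongs in the white-dotted hole (hole5).
- dome_punch6: Loose steel doming punch 6 of 6, may be absent (None): eight-sided shank 26 mm across flats (28.1 mm over corners), black band 32 to 50 mm above the foot, bright ball end as thick as the shank; 80 mm long. Origin at the centre of the flat foot, z towards the ball. Starts standing on its foot on the table. Mass 339 g, give or take. Belongs in the black-dotted hole (hole6).
- doming_cube: Loose brass doming cube, 46 mm a side, 0.7 kg give or take, round hollows in its faces; origin at the centre of its underside, z up, sides along its x and y. Starts flat on the table.
- spirit_lamp: Glass spirit lamp with brass cap at the right, 68 x 68 x 79 mm; origin at its underside. Leave alone. (Apart from it, a fixed black electric lamp bar hangs over the right front edge of the table, underside 0.33 m up, x 0.20 to 0.26, from y = -0.27 to the right: keep the wrist clear of that.)
- pliers_flat: Blue-handled pliers lying behind the stand, 147 x 44 x 12 mm; origin under their middle. Leave alone.

How it is judged:
On the way, in this order (a step that is already met when the one before it is completed fails the run):
1. the cube is down in its pocket and every punch present stands down in the hole of its colour, ball up (horizontal distance between dome_punch1 and hole1 below 0.004 m and z of each of dome_punch1, dome_punch2, dome_punch3, dome_punch4, dome_punch5, dome_punch6 in the frame of stand below 0.015 m and angle between each of dome_punch1, dome_punch2, dome_punch3, dome_punch4, dome_punch5, dome_punch6's own z axis and vertical below 0.15 rad and horizontal distance between dome_punch2 and hole2 below 0.004 m and horizontal distance between dome_punch3 and hole3 below 0.004 m and horizontal distance between dome_punch4 and hole4 below 0.004 m and horizontal distance between dome_punch5 and hole5 below 0.004 m and horizontal distance between dome_punch6 and hole6 below 0.004 m and horizontal distance between doming_cube and pocket below 0.004 m and z of doming_cube in the frame of stand below 0.026 m and angle between doming_cube's own z axis and vertical below 0.08 rad), for 0.2 s.
2. the cover, level over the block and 2 to 14 mm short of its seat, is let down gently (slower than 0.3 m/s), not dropped (horizontal distance between cover and seat below 0.006 m and z of cover in the frame of seat between 0.002 and 0.014 m and angle between cover's own z axis and vertical below 0.06 rad and linear speed of cover below 0.3 m/s), for 0.02 s.
At the end, for the whole second after the job is handed in: Punches ball up in their own holes (within 4 mm of axis and floor, lean under 0.15 rad); cube in its pocket (4 mm, tilt under 0.08 rad); cover on the ledge: within 5 mm of centre, under 3 mm above the ledge, tilt under 0.02 rad, in line within 0.05 rad, at rest (all of step 1 and horizontal distance between cover and seat below 0.005 m and z of cover in the frame of seat below 0.003 m and angle between cover's own z axis and vertical below 0.02 rad and angle between the y axis of cover and the y axis of stand, either way round below 0.05 rad and linear speed of cover below 0.02 m/s); the robot touches nothing.
It fails at once if the spirit lamp is pushed or knocked more than 3 cm (distance of spirit_lamp from where it was at the start of the episode above 0.03 m).
It fails at once if the pliers is pushed or knocked more than 3 cm (distance of pliers_flat from where it was at the start of the episode above 0.03 m).
Of dome_punch1, dome_punch2, dome_punch3, dome_punch4, dome_punch5, dome_punch6 only 4 to 5 are there at a start; the rules pass over those that are not, and their reading is None.
At some moment in a run one of cover, doming_cube may be knocked a few centimetres aside while the robot is not near it.
Once in a run the grip may slacken for a moment while it holds something.
It also fails if it takes over 210 s, if anything falls off the work surface, if the arm or the gripper's body presses on something with over 40 N, if the wrist force passes 120 N, or if a joint passes its speed limit or range.

## Working session

There is one attempt and no reset: what is moved stays moved. The work goes in short steps, Python scripts to look and compute and a tool call to move; the robot and the scene stay as the last step left them, time stands still between calls to the robot, and variables do not carry over. Pictures are saved under pics/ and viewed, at most 14 in all, crops included, and the job is handed in when it is done.

Besides the shell and the picture viewer there is one more tool, called after ">>>" by a JSON object that holds its "method" and its "body". step_arm: Moves the arm, as the interface text tells. Its arguments: {"type":"object","properties":{"rows":{"type":"array"},"newtons":{"type":"number"}},"required":["rows"]}

```bash
mkdir -p pics; cat > h.py <<'E'
import numpy as np,cv2
from station import arm
def grab(n,save=None):
    f=arm.grab_frame(n)
    if save: cv2.imwrite('pics/'+save,f['color'])
    np.save('pics/last_%s.npy'%n,np.array([f],dtype=object),allow_pickle=True)
    return f
def last(n): return np.load('pics/last_%s.npy'%n,allow_pickle=True)[0]
def foc(f): return f['color'].shape[0]/2/np.tan(np.radians(f['vfov'])/2)
def ray(f,u,v,fish=False):
    F=foc(f);d=np.array([u-f['cx'],v-f['cy']])/F
    if fish:
        r=np.hypot(*d)+1e-12; c=np.array([*(d/r*np.sin(r)),np.cos(r)])
    else: c=np.array([*d,1.])
    R=cv2.Rodrigues(np.array(f['rvec'],float))[0]; t=np.array(f['tvec'],float).ravel()
    return -R.T@t, R.T@c
def pt(f,u,v,z,fish=False):
    o,d=ray(f,u,v,fish); return o+d*(z-o[2])/d[2]
def proj(f,P,fish=False):
    R=cv2.Rodrigues(np.array(f['rvec'],float))[0]; c=R@np.array(P,float)+np.array(f['tvec'],float).ravel()
    F=foc(f)
    if fish:
        r=np.hypot(c[0],c[1]);th=np.arctan2(r,c[2]);d=c[:2]/(r+1e-12)*th
    else: d=c[:2]/c[2]
    return np.array([f['cx'],f['cy']])+F*d
E
python3 - <<'E'
from h import *
for n in ['scene','top','wrist']:
    f=grab(n,n+'0.png'); print(n,f['vfov'],f['cx'],f['cy'],ray(f,f['cx'],f['cy']))
s=arm.get_state();print({k:np.round(v,3) for k,v in s.items()})
E
```

```text
scene 48.19756287717429 285.07438412202555 211.98995755943113 (array([0.15871665, 0.63474506, 0.85474381]), array([ 0.41244778, -0.59853837, -0.68675952]))
top 55.892673998710116 280.3172235033462 204.97976377089088 (array([ 0.5152671 , -0.00635459,  1.02581365]), array([ 0.10113807,  0.01502216, -0.99475898]))
wrist 65.70646984690485 276.4618504873608 211.60757723587707 (array([0.31975156, 0.60007459, 0.38458064]), array([-0.27830498,  0.10550814, -0.95468024]))
{'t': np.float64(0.15), 'q': array([ 1.488,  0.359,  0.011, -0.   , -1.224, -0.288]), 'qd': array([ 0.001, -0.001,  0.003,  0.002, -0.001, -0.   ]), 'joint_efforts': array([-1.0000e-03, -5.8327e+01,  2.9329e+01,  7.0010e+00,  9.0000e-03,
       -0.0000e+00]), 'eef_pos': array([0.244, 0.629, 0.226]), 'ee_rot': array([ 3.14 , -0.   , -0.371]), 'force': array([0.396, 0.003, 0.532]), 'moment': array([-0.02 ,  0.025,  0.019]), 'gripper_force': np.float64(0.0), 'width': np.float64(0.088)}
```

View pics/top0.png

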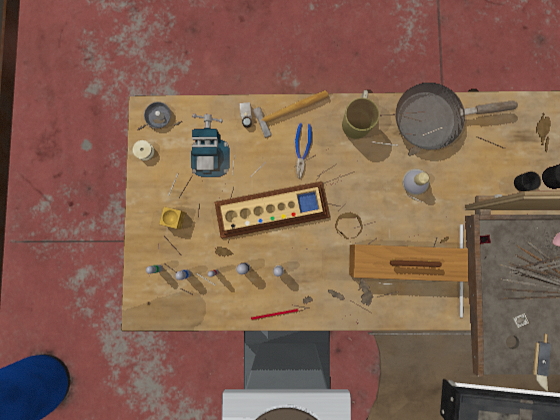

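View pics/scene0.png

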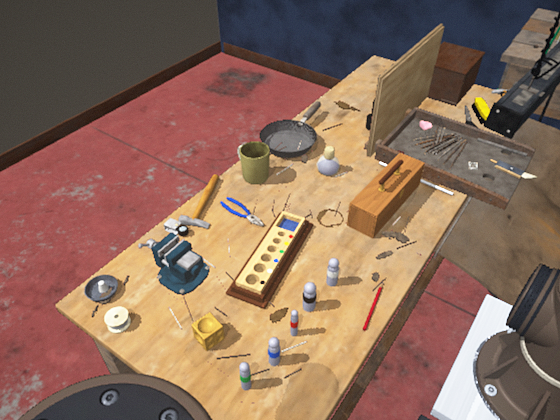

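```bash
python3 - <<'E'
from h import *
f=last('top')['color']
a=cv2.resize(f[180:290,140:340],None,fx=4,fy=4,interpolation=cv2.INTER_CUBIC);cv2.imwrite('pics/c1.png',a)
E
```

```text
(no output)
```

View pics/c1.png

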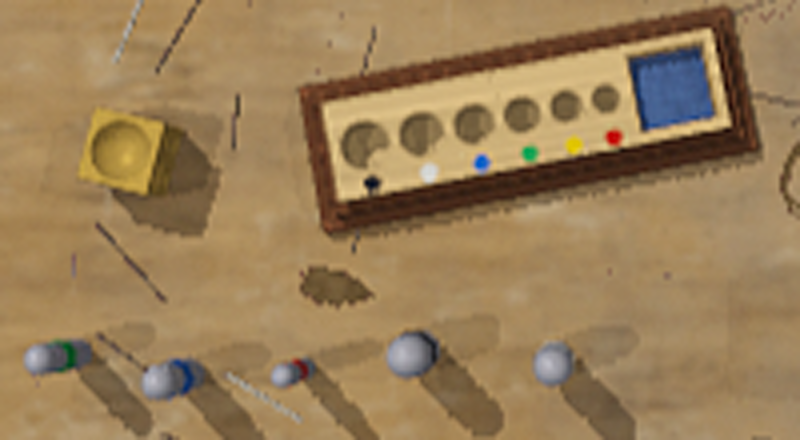

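```bash
python3 - <<'E'
from h import *
f=last('top')
g=lambda x,y,z:pt(f,140+(x+.5)/4-.5,180+(y+.5)/4-.5,z)
B=[g(*p,.036) for p in [(322,103),(713,28),(733,128),(340,203)]]
print('block',np.round(B,4),np.mean(B,0)); e=(B[0]-B[1]+B[3]-B[2]);print('len',[np.linalg.norm(B[i]-B[i-1]) for i in range(4)],'yaw of y',np.arctan2(e[1],e[0])-np.pi/2)
C=[g(*p,.046) for p in [(97,110),(166,127),(152,195),(80,180)]]
e=C[0]-C[1]+C[3]-C[2]
print('cube',np.mean(C,0),[np.linalg.norm(C[i]-C[i-1]) for i in range(4)],np.arctan2(e[1],e[0])-np.pi/2)
for n,x,y,d in [('green',42,359,18.5),('blue',159,381,21),('red',285,374,14),('black',411,355,26),('white',552,364,23.5)]:
    print(n,np.round(g(x,y,.08-d/2000),4))
print('holes')
for x,y in [(364,145),(420,133),(474,123),(521,114),(566,106),(606,98)]: print(np.round(g(x,y,.036),4))
print('handle',pt(f,391,263.5,.112),pt(f,440,265,.112))
print('cover top',[pt(f,*p,.08)for p in [(350,246),(350,278)]])
print(pt(f,417,183,0.04))
E
```

```text
block [[ 0.616   0.1603  0.036 ]
 [ 0.6617 -0.0864  0.036 ]
 [ 0.5984 -0.0979  0.036 ]
 [ 0.553   0.1484  0.036 ]] [0.60729059 0.0310742  0.036     ]
len [np.float64(0.06409128250475321), np.float64(0.2508618696680138), np.float64(0.0643865803952757), np.float64(0.25044170690614487)] yaw of y 0.18276256971910998
cube [0.58463258 0.28205111 0.046     ] [np.float64(0.044702151004879606), np.float64(0.044844281819502584), np.float64(0.04304270908201225), np.float64(0.04616883593261513)] -0.22798238457443487
green [0.4594 0.3212 0.0707]
blue [0.446  0.2508 0.0695]
red [0.45   0.1746 0.073 ]
black [0.4605 0.1    0.067 ]
white [0.4549 0.0154 0.0683]
holes
[0.5893 0.1336 0.036 ]
[0.5966 0.0984 0.036 ]
[0.6027 0.0644 0.036 ]
[0.6081 0.0349 0.036 ]
[0.613  0.0066 0.036 ]
[ 0.6179 -0.0186  0.036 ]
handle [ 0.47244653 -0.24378626  0.112     ] [ 0.46852549 -0.35449489  0.112     ]
cover top [array([ 0.5124978 , -0.15671142,  0.08      ]), array([ 0.43766374, -0.15496014,  0.08      ])]
[ 0.66833406 -0.33406946  0.04      ]
```

>>> {"method": "step_arm", "body": {"rows": [[0.34,-0.347,-0.06,-1.428,0.0876],[0.34,-0.347,-0.06,-1.428,0.0876],[0.34,-0.347,-0.06,-1.428,0.0876],[0.34,-0.347,-0.06,-1.428,0.0876],[0.34,-0.347,-0.06,-1.428,0.0876],[0.34,-0.347,-0.06,-1.428,0.0876],[0.34,-0.347,-0.06,-1.428,0.0876],[0.34,-0.347,-0.06,-1.428,0.0876],[0.34,-0.347,-0.06,-1.428,0.0876],[0.34,-0.347,-0.06,-1.428,0.0876],[0.34,-0.347,-0.06,-1.428,0.0876],[0.34,-0.347,-0.06,-1.428,0.0876],[0.34,-0.347,-0.06,-1.428,0.0876],[0.34,-0.347,-0.06,-1.428,0.0876]]}}

```text
t: 1.55
eef_pos: [0.584, 0.2831, 0.1668]
ee_rot: [-3.141, 0.0, -1.797]
force: [-0.7, 0.1, -0.7]
width: 0.0876
gripper_force: 0.0
```

```bash
python3 - <<'E'
from h import *
f=grab('wrist'); a=f['color'].copy();cv2.imwrite('pics/w1.png',a)
s=arm.get_state();print(s['t'],s['eef_pos'],s['ee_rot'],s['force'])
p=s['eef_pos']
for dx in (0,): print(proj(f,p,True),proj(f,[.5846,.2821,.046],True))
E
```

```text
1.6 [0.5840162  0.28313822 0.16687948] [-3.14137017e+00  4.15777293e-04 -1.79689515e+00] [ 0.52394812  0.39948943 -0.01894022]
[275.77915392 266.40139159] [275.24860753 203.83470138]
```

View pics/w1.png

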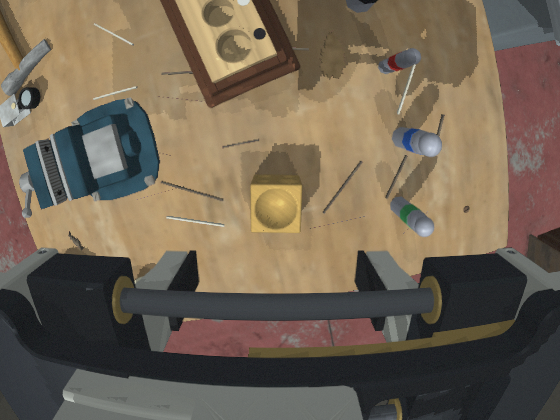

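```bash
python3 - <<'E'
from h import *
f=last('wrist')
C=[pt(f,*p,.046,True) for p in [(251,184),(300.5,184),(301,232),(251,232)]]
print(np.round(C,4),np.mean(C,0),[np.linalg.norm(C[i]-C[i-1]) for i in range(4)])
E
```

```text
[[0.6013 0.2596 0.046 ]
 [0.5588 0.2693 0.046 ]
 [0.5675 0.3137 0.046 ]
 [0.6125 0.3034 0.046 ]] [0.5850412  0.28649675 0.046     ] [np.float64(0.04519265946303851), np.float64(0.04362108080226127), np.float64(0.04518934647984788), np.float64(0.046089266238959856)]
```

>>> {"method": "step_arm", "body": {"rows": [[0.001,0.001,-0.05,0,0.0876],[0.001,0.001,-0.1,0,0.0876],[0.001,0.001,-0.13,0,0.0876],[0.001,0.001,-0.145,0,0.0876],[0.001,0.001,-0.145,0,0.0876],[0.001,0.001,-0.145,0,0.04],[0.001,0.001,-0.145,0,0.03],[0.001,0.001,-0.145,0,0.03],[0.001,0.001,-0.145,0,0.03],[0.001,0.001,-0.145,0,0.03],[0.001,0.001,-0.145,0,0.03],[0.001,0.001,-0.145,0,0.03],[0.001,0.001,-0.145,0,0.03]], "newtons": 40}}

```text
t: 2.9
eef_pos: [0.5855, 0.2831, 0.0219]
ee_rot: [3.142, -0.0, -1.799]
force: [-3.4, -0.2, 5.1]
width: 0.0459
gripper_force: 40.0
```

>>> {"method": "step_arm", "body": {"rows": [[0,0,0.05,0,0.03],[0,0,0.1,0,0.03],[0.039,-0.345,0.11,0.411,0.03],[0.039,-0.345,0.11,0.411,0.03],[0.039,-0.345,0.11,0.411,0.03],[0.039,-0.345,0.11,0.411,0.03],[0.039,-0.345,0.11,0.411,0.03],[0.039,-0.345,0.11,0.411,0.03],[0.039,-0.345,0.11,0.411,0.03],[0.039,-0.345,0.11,0.411,0.03],[0.039,-0.345,0.11,0.411,0.03],[0.039,-0.345,0.11,0.411,0.03],[0.039,-0.345,0.11,0.411,0.03]]}}

```text
t: 4.2
eef_pos: [0.6243, -0.0608, 0.131]
ee_rot: [3.141, 0.0, -1.387]
force: [-0.0, 0.4, -6.7]
width: 0.0458
gripper_force: 40.0
```

```bash
python3 - <<'E'
from h import *
f=grab('wrist'); a=f['color'];cv2.imwrite('pics/w2.png',cv2.resize(a[120:320,140:420],None,fx=2.8,fy=2.8,interpolation=cv2.INTER_CUBIC))
s=arm.get_state();print(s['t'],s['eef_pos'],s['ee_rot'],s['force'],s['width'])
np.save('pics/w2s.npy',s['eef_pos'])
E
```

```text
4.25 [ 0.62442196 -0.06073878  0.13120512] [ 3.14103055e+00  1.85629559e-04 -1.38628284e+00] [-0.3428599   0.20756776 -6.76311599] 0.04568010122712807
```

View pics/w2.png

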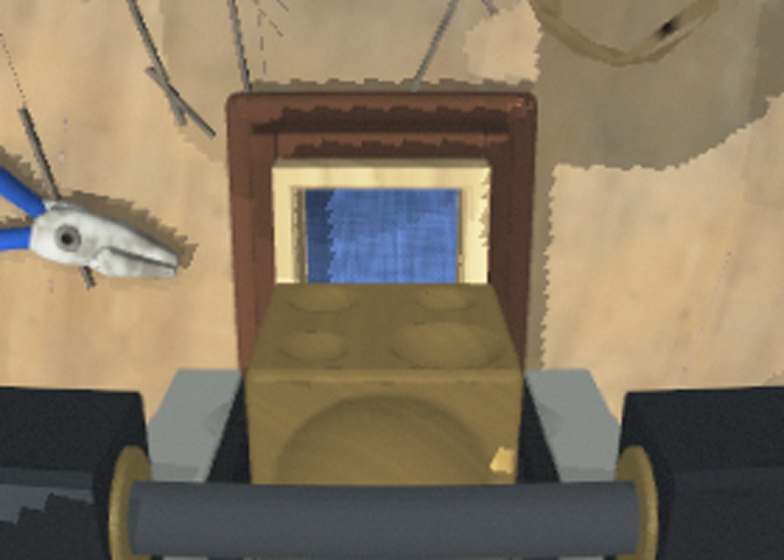

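```bash
python3 - <<'E'
from h import *
f=last('wrist'); tcp=np.load('pics/w2s.npy')
g=lambda x,y,z:pt(f,140+(x+.5)/2.8-.5,120+(y+.5)/2.8-.5,z,True)
yaw=.184;ex=np.array([np.cos(yaw),np.sin(yaw)]);ey=np.array([-np.sin(yaw),np.cos(yaw)])
def L(P):d=(P-tcp)[:2];return np.round([d@ex*1e3,d@ey*1e3],2)
zb=tcp[2]-.022
for n,x,y,z in [('cubeBL',271,284,zb),('cubeBR',492,284,zb),('cubeTL',247,370,zb+.046),('cubeTR',522,371,zb+.046),('blkL',273,162,.036),('blkR',490,162,.036),('pkL',296,187,.036),('pkR',463,187,.036),('ledgeL',229,97,.024),('ledgeR',535,97,.024)]: print(n,L(g(x,y,z)))
E
```

```text
cubeBL [ 23.17 -18.49]
cubeBR [-23.41 -18.5 ]
cubeTL [ 21.79 -19.45]
cubeTR [-23.1  -19.27]
blkL [ 30.86 -30.04]
blkR [-30.99 -30.05]
pkL [ 24.43 -22.68]
pkR [-23.41 -22.68]
ledgeL [ 45.   -47.44]
ledgeR [-45.4  -47.46]
```

>>> {"method": "step_arm", "body": {"rows": [[0.0005,-0.0025,-0.04,0,0.03],[0.0005,-0.0025,-0.065,0,0.03],[0.0005,-0.0025,-0.07,0,0.03],[0.0005,-0.0025,-0.073,0,0.03],[0.0005,-0.0025,-0.076,0,0.03],[0.0005,-0.0025,-0.078,0,0.03]]}}

```text
t: 4.85
eef_pos: [0.6263, -0.0638, 0.0573]
ee_rot: [-3.139, -0.001, -1.386]
force: [-12.1, 7.5, 23.0]
width: 0.0459
gripper_force: 40.0
```

>>> {"method": "step_arm", "body": {"rows": [[0,0,0.012,0,0.03],[0,0,0.012,0,0.03],[0,0,0.012,0,0.03]]}}

```text
t: 5.15
eef_pos: [0.626, -0.0642, 0.0667]
ee_rot: [-3.139, -0.0, -1.388]
force: [-0.3, 0.0, -5.9]
width: 0.0454
gripper_force: 40.0
```

```bash
python3 - <<'E'
from h import *
f=grab('wrist'); a=f['color'];cv2.imwrite('pics/w3.png',cv2.resize(a[120:320,140:420],None,fx=2.8,fy=2.8,interpolation=cv2.INTER_CUBIC))
s=arm.get_state();print(s['t'],s['eef_pos'],s['ee_rot'],s['force'],s['moment'],s['width'])
np.save('pics/w3s.npy',s['eef_pos'])
E
```

```text
5.2 [ 0.62540275 -0.0643227   0.06602616] [-3.14044954e+00  1.22269744e-04 -1.38793455e+00] [-0.74885286  0.5720178  -5.96571501] [0.00209307 0.00511778 0.01652697] 0.04559065256277215
```

View pics/w3.png

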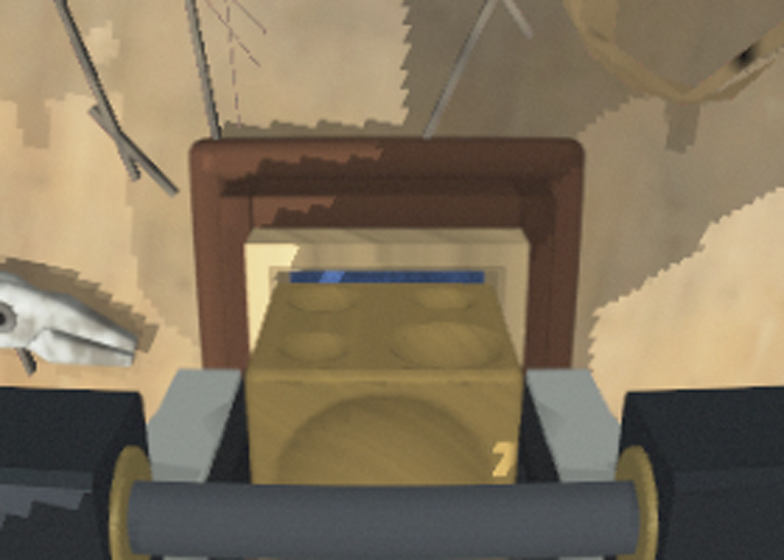

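```bash
python3 - <<'E'
from h import *
f=last('wrist'); tcp=np.load('pics/w3s.npy')
g=lambda x,y,z:pt(f,140+(x+.5)/2.8-.5,120+(y+.5)/2.8-.5,z,True)
yaw=.184;ex=np.array([np.cos(yaw),np.sin(yaw)]);ey=np.array([-np.sin(yaw),np.cos(yaw)])
def L(P):d=(P-tcp)[:2];return np.round([d@ex*1e3,d@ey*1e3],2)
zb=tcp[2]-.022
for n,x,y,z in [('cubeBL',271,284,zb),('cubeBR',492,284,zb),('blkL',246,243,.036),('blkR',528,243,.036),('pkL',271,267,.036),('pkR',505,267,.036),('pkLfloor',290,271,.022),('pkRfloor',484,271,.022)]: print(n,L(g(x,y,z)))
E
```

```text
cubeBL [ 24.13 -18.08]
cubeBR [-22.7 -18.1]
blkL [ 30.38 -24.79]
blkR [-31.32 -24.8 ]
pkL [ 25.05 -19.28]
pkR [-26.44 -19.29]
pkLfloor [ 22.41 -13.77]
pkRfloor [-23.41 -13.78]
```

>>> {"method": "step_arm", "body": {"rows": [[-0.0012,0.0007,0,0,0.03],[-0.0012,0.0007,-0.006,0,0.03],[-0.0012,0.0007,-0.01,0,0.03],[-0.0012,0.0007,-0.013,0,0.03],[-0.0012,0.0007,-0.015,0,0.03]]}}

```text
t: 5.7
eef_pos: [0.6239, -0.0635, 0.0499]
ee_rot: [3.141, 0.0, -1.388]
force: [0.5, 2.2, -5.2]
width: 0.0458
gripper_force: 40.0
```

>>> {"method": "step_arm", "body": {"rows": [[0,0,-0.003,0,0.03],[0,0,-0.006,0,0.03],[0,0,-0.007,0,0.03],[0,0,-0.007,0,0.03]]}}

```text
t: 6.1
eef_pos: [0.6239, -0.0635, 0.044]
ee_rot: [-3.141, 0.0, -1.388]
force: [-1.1, 4.1, -0.3]
width: 0.046
gripper_force: 40.0
```

>>> {"method": "step_arm", "body": {"rows": [[0,0,0,0,0.07],[0,0,0,0,0.07],[0,0,0,0,0.07],[0,0,0,0,0.07],[0,0,0.04,0,0.07],[0,0,0.09,0,0.07],[-0.021,0.12,0.176,0,0.07],[-0.021,0.12,0.176,0,0.07],[-0.021,0.12,0.176,0,0.07],[-0.021,0.12,0.176,0,0.07],[-0.021,0.12,0.176,0,0.07],[-0.021,0.12,0.176,0,0.07]]}}

```text
t: 7.3
eef_pos: [0.6024, 0.0558, 0.2187]
ee_rot: [3.14, -0.0, -1.388]
force: [0.1, -0.1, -0.5]
width: 0.0702
gripper_force: 0.0
```

```bash
python3 - <<'E'
from h import *
f=grab('wrist'); a=f['color'];cv2.imwrite('pics/w4.png',cv2.resize(a[120:300,200:360],None,fx=3.333,fy=3.333,interpolation=cv2.INTER_CUBIC))
s=arm.get_state();print(s['t'],s['eef_pos'],s['ee_rot'],s['force'],s['width'])
np.save('pics/w4s.npy',s['eef_pos'])
E
```

```text
7.35 [0.60235639 0.05536159 0.21844305] [ 3.13961786e+00 -3.11963810e-04 -1.38870739e+00] [-1.0980749   0.37051854  0.61889482] 0.070016294557722
```

View pics/w4.png

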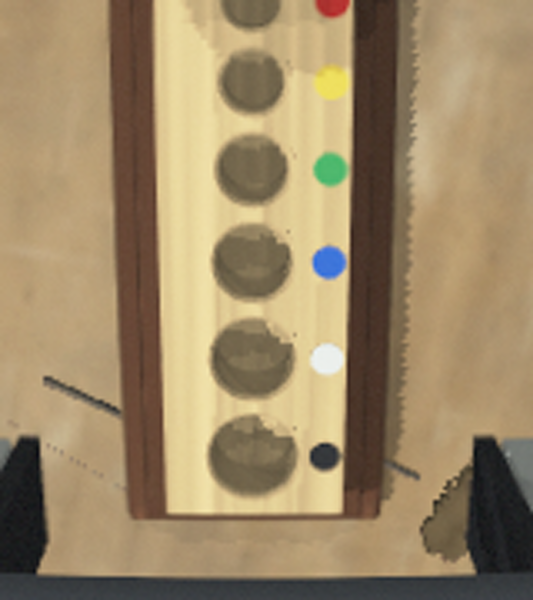

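```bash
python3 - <<'E'
from h import *
f=last('wrist'); tcp=np.load('pics/w4s.npy')
g=lambda x,y,z=.036:pt(f,200+(x+.5)/3.3333-.5,120+(y+.5)/3.3333-.5,z,True)
H=np.array([g(*p) for p in [(252,82),(252,170),(252,262),(252,358),(253,456)]])
D=np.array([g(*p) for p in [(331,83),(331,170),(329,262),(327,359),(325,457)]])
d=H[-1]-H[0];yaw=np.arctan2(-d[0],d[1]);print('yaw',yaw)
ex=np.array([np.cos(yaw),np.sin(yaw)]);ey=np.array([-np.sin(yaw),np.cos(yaw)])
for h,q in zip(H,D): print(np.round(h,4),np.round([(h-H[2])[:2]@ey*1e3,(h-H[2])[:2]@ex*1e3,(q-h)[:2]@ex*1e3],2))
E=g(254,515);print('end',(E-H[2])[:2]@ey*1e3)
l,r=g(161,262),g(348,262);print((l-H[2])[:2]@ex*1e3,(r-H[2])[:2]@ex*1e3)
E
```

```text
yaw 0.18463972672121035
[0.6119 0.0086 0.036 ] [-58.7   -0.15 -24.87]
[0.6068 0.0364 0.036 ] [-30.44  -0.08 -25.26]
[0.6013 0.0663 0.036 ] [  0.     0.   -25.14]
[0.5952 0.099  0.036 ] [ 33.28   0.09 -25.19]
[0.5884 0.1347 0.036 ] [ 69.55  -0.15 -25.04]
end 92.87149109075553
29.745886757475382 -31.37599689760767
```

>>> {"method": "step_arm", "body": {"rows": [[-0.142,0.047,-0.068,0,0.07],[-0.142,0.047,-0.068,0,0.07],[-0.142,0.047,-0.068,0,0.07],[-0.142,0.047,-0.068,0,0.07],[-0.142,0.047,-0.068,0,0.07],[-0.142,0.047,-0.068,0,0.07]]}}

```text
t: 7.95
eef_pos: [0.4615, 0.1029, 0.1516]
ee_rot: [-3.142, -0.0, -1.388]
force: [-0.3, 0.1, -0.6]
width: 0.0695
gripper_force: 0.0
```

```bash
python3 - <<'E'
from h import *
f=grab('wrist'); a=f['color'];cv2.imwrite('pics/w5.png',a[0:330])
s=arm.get_state();print(s['t'],s['eef_pos'],s['ee_rot'],s['width'])
np.save('pics/w5s.npy',s['eef_pos'])
E
```

```text
8.0 [0.4620083  0.10298942 0.15176446] [-3.14115245e+00 -2.58312632e-04 -1.38845606e+00] 0.07000815520008817
```

View pics/w5.png

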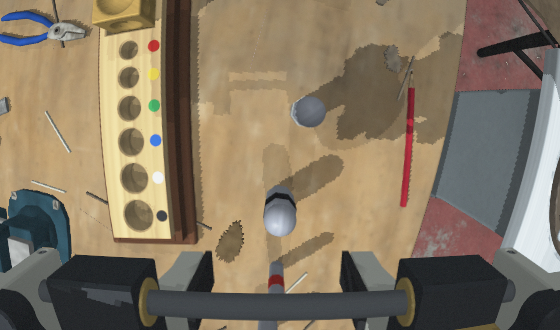

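```bash
python3 - <<'E'
from h import *
f=last('wrist'); tcp=np.load('pics/w5s.npy')
for n,u,v,z in [('black',280,218,.067),('white',310,112,.068),('hole6',138,215,.036),('hole5',135,178,.036)]:
    p=pt(f,u,v,z,True); print(n,p,p-tcp)
E
```

```text
black [0.45841599 0.10280918 0.067     ] [-0.00359232 -0.00018024 -0.08476446]
white [0.45188458 0.01777473 0.068     ] [-0.01012372 -0.08521469 -0.08376446]
hole6 [0.58839732 0.13473324 0.036     ] [ 0.12638902  0.03174382 -0.11576446]
hole5 [0.59371571 0.09950437 0.036     ] [ 0.1317074  -0.00348505 -0.11576446]
```

>>> {"method": "step_arm", "body": {"rows": [[-0.003,-0.001,-0.05,0,0.07],[-0.003,-0.001,-0.09,0,0.07],[-0.003,-0.001,-0.12,0,0.07],[-0.003,-0.001,-0.12,0,0.07],[-0.003,-0.001,-0.12,0,0.035],[-0.003,-0.001,-0.12,0,0.03],[-0.003,-0.001,-0.12,0,0.02],[-0.003,-0.001,-0.12,0,0.015],[-0.003,-0.001,-0.12,0,0.015],[-0.003,-0.001,-0.12,0,0.015],[-0.003,-0.001,-0.12,0,0.015]], "newtons": 40}}

```text
t: 9.1
eef_pos: [0.4583, 0.1026, 0.032]
ee_rot: [-3.141, 0.0, -1.387]
force: [1.1, 0.0, 3.7]
width: 0.0259
gripper_force: 40.0
```

>>> {"method": "step_arm", "body": {"rows": [[0,0,0.05,0,0.015],[0,0,0.08,0,0.015],[0.13,0.031,0.08,0,0.015],[0.13,0.031,0.08,0,0.015],[0.13,0.031,0.08,0,0.015],[0.13,0.031,0.08,0,0.015],[0.13,0.031,0.053,0,0.015],[0.13,0.031,0.053,0,0.015],[0.13,0.031,0.053,0,0.015]]}}

```text
t: 10.0
eef_pos: [0.5867, 0.1327, 0.0837]
ee_rot: [3.139, -0.001, -1.388]
force: [0.7, -0.3, -4.0]
width: 0.0258
gripper_force: 40.0
```

```bash
python3 - <<'E'
from h import *
f=grab('wrist'); a=f['color'];cv2.imwrite('pics/w6.png',cv2.resize(a[150:310,190:370],None,fx=3.333,fy=3.333,interpolation=cv2.INTER_CUBIC))
s=arm.get_state();print(s['t'],s['eef_pos'],s['ee_rot'],s['width'])
np.save('pics/w6s.npy',s['eef_pos'])
E
```

```text
10.05 [0.58758132 0.13315691 0.08478361] [ 3.14079140e+00 -5.15289705e-04 -1.38744234e+00] 0.025905218079816224
```

View pics/w6.png

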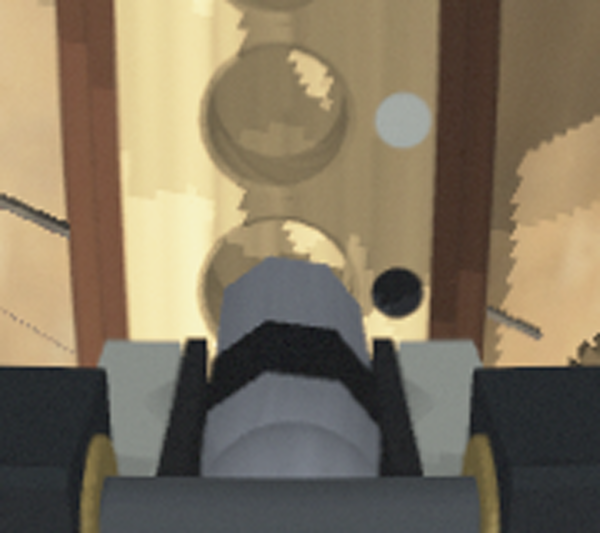

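```bash
cat >> h.py <<'E'
YAW=.1845;EX=np.array([np.cos(YAW),np.sin(YAW)]);EY=np.array([-np.sin(YAW),np.cos(YAW)])
def loc(f,tcp,x0,y0,s,pts):
    for n,x,y,z in pts:
        d=(pt(f,x0+(x+.5)/s-.5,y0+(y+.5)/s-.5,z,True)-tcp)[:2]; print(n,np.round([d@EX*1e3,d@EY*1e3],2))
E
python3 - <<'E'
from h import *
f=last('wrist'); tcp=np.load('pics/w6s.npy');zf=tcp[2]-.032
loc(f,tcp,190,150,3.3333,[('h6L',199,291,.036),('h6R',362,291,.036),('h6near',280,216,.036),('dot6',397,292,.036),('h5near',276,42,.036),('h5far',276,187,.036),('h5L',199,114,.036),('h5R',352,114,.036),('footnear',300,258,zf),('footL',219,300,zf),('footR',363,300,zf),('edgeL',127,291,.036),('edgeR',430,291,.036)])
E
```

```text
h6L [17.25  1.59]
h6R [-16.24   1.66]
h6near [  0.54 -14.55]
dot6 [-23.47   1.93]
h5near [  1.19 -49.63]
h5far [  1.31 -20.6 ]
h5L [ 16.29 -35.5 ]
h5R [-13.59 -35.42]
footnear [ -3.27 -11.7 ]
footL [12.04 -3.26]
footR [-15.21  -3.19]
edgeL [32.21  1.65]
edgeR [-30.33   1.77]
```

>>> {"method": "step_arm", "body": {"rows": [[0.0021,0.0007,0,0,0.015],[0.0021,0.0007,-0.01,0,0.015],[0.0021,0.0007,-0.015,0,0.015],[0.0021,0.0007,-0.018,0,0.015],[0.0021,0.0007,-0.021,0,0.015],[0.0021,0.0007,-0.023,0,0.015]]}}

```text
t: 10.65
eef_pos: [0.5899, 0.134, 0.0612]
ee_rot: [3.141, -0.0, -1.388]
force: [-0.4, 0.3, -4.7]
width: 0.0264
gripper_force: 40.0
```

>>> {"method": "step_arm", "body": {"rows": [[0,0,-0.006,0,0.015],[0,0,-0.012,0,0.015],[0,0,-0.016,0,0.015],[0,0,-0.0185,0,0.015],[0,0,-0.0185,0,0.015]]}}

```text
t: 11.15
eef_pos: [0.59, 0.1339, 0.0432]
ee_rot: [3.141, -0.0, -1.388]
force: [-0.8, -1.4, -1.1]
width: 0.0259
gripper_force: 40.0
```

>>> {"method": "step_arm", "body": {"rows": [[0,0,0,0,0.06],[0,0,0,0,0.06],[0,0,0,0,0.06],[0,0,0.03,0,0.06],[0,0,0.07,0,0.06],[0,0,0.11,0,0.06],[-0.138,-0.116,0.11,0,0.06],[-0.138,-0.116,0.11,0,0.06],[-0.138,-0.116,0.11,0,0.06],[-0.138,-0.116,0.11,0,0.06],[-0.138,-0.116,0.11,0,0.06],[-0.138,-0.116,0.11,0,0.06],[-0.138,-0.116,0.08,0,0.06]]}}

```text
t: 12.45
eef_pos: [0.4559, 0.0196, 0.1263]
ee_rot: [-3.133, 0.001, -1.387]
force: [1.5, 0.3, -0.4]
width: 0.06
gripper_force: 0.0
```

```bash
python3 - <<'E'
from h import *
f=grab('wrist'); a=f['color'];cv2.imwrite('pics/w7.png',a[0:330])
s=arm.get_state();print(s['t'],s['eef_pos'],s['ee_rot'],s['width'])
# ball detection: hole6 punch expected
for P in [(.452,.018,.068),(.5899,.1339,.078)]: print(proj(f,P,True))
E
```

```text
12.5 [0.4517631  0.01846433 0.11977764] [ 3.14053057e+00  7.28916050e-04 -1.38845731e+00] 0.060273926657042745
[282.68336807 227.77542002]
[104.49815108 322.87457375]
```

View pics/w7.png

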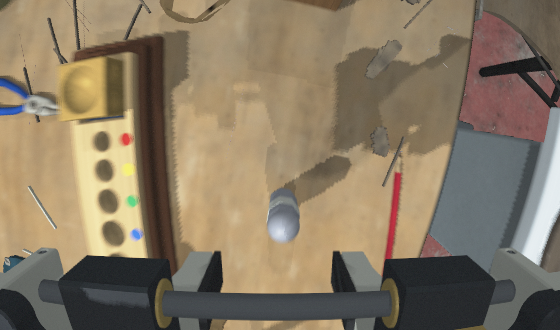

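>>> {"method": "step_arm", "body": {"rows": [[0,-0.001,-0.04,0,0.06],[0,-0.001,-0.08,0,0.06],[0,-0.001,-0.0915,0,0.06],[0,-0.001,-0.0915,0,0.06],[0,-0.001,-0.0915,0,0.03],[0,-0.001,-0.0915,0,0.02],[0,-0.001,-0.0915,0,0.015],[0,-0.001,-0.0915,0,0.015],[0,-0.001,-0.0915,0,0.015],[0,-0.001,-0.0915,0,0.015]], "newtons": 40}}

```text
t: 13.5
eef_pos: [0.4524, 0.0172, 0.0321]
ee_rot: [-3.14, 0.0, -1.388]
force: [-0.6, -0.5, 4.2]
width: 0.0223
gripper_force: 40.0
```

```bash
python3 - <<'E'
from h import *
f=grab('wrist'); s=arm.get_state();print(s['t'],s['eef_pos'],s['width'],s['gripper_force'])
E
```

```text
13.55 [0.45245018 0.01715402 0.03208202] 0.022388612933849073 40.00117354094982
```

>>> {"method": "step_arm", "body": {"rows": [[0,0,0.02,0,0.015],[0,0,0.05,0,0.015],[0,0,0.08,0,0.015],[0,0,0.08,0,0.015]]}}

```text
t: 13.95
eef_pos: [0.454, 0.0177, 0.1149]
ee_rot: [-3.136, 0.001, -1.387]
force: [1.0, -0.1, -2.7]
width: 0.0222
gripper_force: 40.0
```

```bash
python3 - <<'E'
from h import *
f=grab('wrist'); a=f['color'];cv2.imwrite('pics/w8.png',cv2.resize(a[150:310,190:370],None,fx=3.333,fy=3.333,interpolation=cv2.INTER_CUBIC));s=arm.get_state();print(s['t'],s['eef_pos'],s['width'],s['gripper_force'],s['force'],s['moment'])
E
```

```text
14.0 [0.45278559 0.01745078 0.11292183] 0.022524982843852303 39.999161660671234 [-0.68562704  0.43946594 -3.62712332] [ 0.04549414 -0.00608368 -0.01081649]
```

View pics/w8.png

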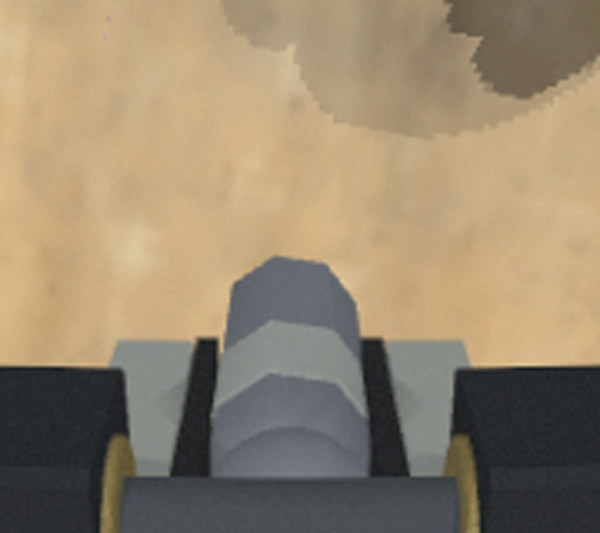

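>>> {"method": "step_arm", "body": {"rows": [[0.144,0.0824,0,0,0.015],[0.144,0.0824,0,0,0.015],[0.144,0.0824,0,0,0.015],[0.144,0.0824,0,0,0.015],[0.144,0.0824,0,0,0.015],[0.144,0.0824,0,0,0.015],[0.144,0.0824,-0.02,0,0.015],[0.144,0.0824,-0.035,0,0.015],[0.144,0.0824,-0.042,0,0.015],[0.144,0.0824,-0.046,0,0.015],[0.144,0.0824,-0.049,0,0.015],[0.144,0.0824,-0.051,0,0.015]]}}

```text
t: 15.2
eef_pos: [0.5962, 0.0994, 0.0609]
ee_rot: [-3.141, 0.0, -1.388]
force: [0.4, 0.3, -2.4]
width: 0.0225
gripper_force: 40.0
```

>>> {"method": "step_arm", "body": {"rows": [[0,0,-0.006,0,0.015],[0,0,-0.012,0,0.015],[0,0,-0.016,0,0.015],[0,0,-0.0175,0,0.015],[0,0,-0.0175,0,0.015],[0,0,-0.0175,0,0.06],[0,0,-0.0175,0,0.06],[0,0,-0.0175,0,0.06],[0,0,0.02,0,0.06],[0,0,0.06,0,0.06],[0,0,0.09,0,0.06],[-0.152,0.154,0.09,0,0.06],[-0.152,0.154,0.09,0,0.06],[-0.152,0.154,0.09,0,0.06],[-0.152,0.154,0.09,0,0.06],[-0.152,0.154,0.09,0,0.06],[-0.152,0.154,0.09,0,0.06],[-0.152,0.154,0.09,0,0.06],[-0.152,0.154,0.09,0,0.06]]}}

```text
t: 17.1
eef_pos: [0.4445, 0.253, 0.1506]
ee_rot: [-3.141, -0.0, -1.388]
force: [0.6, 0.9, -0.0]
width: 0.0601
gripper_force: 0.0
```

```bash
python3 - <<'E'
from h import *
f=grab('wrist'); s=arm.get_state();print(s['t'],s['eef_pos'],s['width'],proj(f,[.444,.2535,.0695],True))
g=cv2.medianBlur(cv2.cvtColor(f['color'],6),3)
print(cv2.HoughCircles(g[150:300,200:360],3,1,15,param1=80,param2=14,minRadius=7,maxRadius=22))
cv2.imwrite('pics/w9.png',f['color'])
E
```

```text
17.15 [0.44459307 0.25282551 0.15051808] 0.05998820201167219 [276.64670188 219.47011766]
[[[72.5 62.5 20.3]]]
```

```bash
cat >> h.py <<'E'
def ball(f,exp,r,win=45):
    u,v=int(exp[0]),int(exp[1]); hsv=cv2.cvtColor(f['color'],cv2.COLOR_BGR2HSV)
    b=f['color'].astype(int); m=((b[...,0]>=b[...,2]-8)&(hsv[...,2]>70)).astype(np.uint8)
    k=np.zeros_like(m);k[max(0,v-win):v+win,u-win:u+win]=1;m*=k
    d=cv2.distanceTransform(m,cv2.DIST_L2,5); 
    n,l,st,c=cv2.connectedComponentsWithStats(m)
    i=l[v,u] if l[v,u] else 1+np.argmax(st[1:,4]); mm=(l==i)
    ys,xs=np.where(mm)
    # columns extent rowwise: lowest part = ball far end from foot
    return i,st[i],d[mm].max(),np.array(np.unravel_index(np.argmax(d*mm),d.shape))[::-1],[(y,xs[ys==y].min(),xs[ys==y].max()) for y in range(ys.min(),ys.max()+1,3)]
E
python3 - <<'E'
from h import *
f=last('wrist');print(ball(f,(276,219),14))
E
```

```text
(np.int32(1), array([ 263,  186,   28,   47, 1037], dtype=int32), np.float32(13.5907), array([277, 211]), [(186, np.int64(277), np.int64(279)), (189, np.int64(270), np.int64(284)), (192, np.int64(268), np.int64(286)), (195, np.int64(266), np.int64(287)), (198, np.int64(265), np.int64(287)), (201, np.int64(265), np.int64(288)), (204, np.int64(264), np.int64(289)), (207, np.int64(264), np.int64(289)), (210, np.int64(263), np.int64(290)), (213, np.int64(264), np.int64(290)), (216, np.int64(264), np.int64(290)), (219, np.int64(264), np.int64(289)), (222, np.int64(265), np.int64(289)), (225, np.int64(266), np.int64(288)), (228, np.int64(268), np.int64(286)), (231, np.int64(271), np.int64(282))])
```

>>> {"method": "step_arm", "body": {"rows": [[0,0,-0.05,0,0.06],[0,0,-0.09,0,0.06],[0,0,-0.1185,0,0.06],[0,0,-0.1185,0,0.06],[0,0,-0.1185,0,0.03],[0,0,-0.1185,0,0.02],[0,0,-0.1185,0,0.015],[0,0,-0.1185,0,0.012],[0,0,-0.1185,0,0.012],[0,0,-0.1185,0,0.012],[0,0,-0.0985,0,0.012],[0,0,-0.06,0,0.012],[0,0,-0.035,0,0.012],[0,0,-0.035,0,0.012],[0,0,-0.035,0,0.012]], "newtons": 40}}

```text
t: 18.65
eef_pos: [0.4437, 0.2534, 0.1157]
ee_rot: [-3.141, 0.001, -1.388]
force: [-0.5, 0.4, -2.6]
width: 0.02
gripper_force: 40.0
```

```bash
cat >> h.py <<'E'
def foot(f):
    # silhouette rows of gripped punch foot against wood in crop
    a=f['color'][200:300,190:370].astype(int); m=(a[...,0]>=a[...,2]-8)
    for v in range(215,262,3):
        xs=np.where(m[v-200])[0]+190; xs=xs[(xs>245)&(xs<310)]; print(v,(xs.min(),xs.max()) if len(xs) else None,end=' ')
E
python3 - <<'E'
from h import *
f=grab('wrist'); s=arm.get_state();print(s['t'],s['eef_pos'],s['width'],s['force']);foot(f)
E
```

```text
18.7 [0.44336267 0.2529658  0.11489864] 0.020469230551505152 [ 0.67508417  0.10629036 -2.08716288]
215 None 218 None 221 None 224 None 227 (np.int64(279), np.int64(281)) 230 (np.int64(267), np.int64(285)) 233 (np.int64(265), np.int64(289)) 236 (np.int64(262), np.int64(291)) 239 (np.int64(260), np.int64(292)) 242 (np.int64(259), np.int64(293)) 245 (np.int64(259), np.int64(293)) 248 (np.int64(259), np.int64(294)) 251 (np.int64(258), np.int64(294)) 254 (np.int64(246), np.int64(309)) 257 (np.int64(246), np.int64(309)) 260 (np.int64(246), np.int64(309))
```

>>> {"method": "step_arm", "body": {"rows": [[0,0,0.035,0,0.012],[0.159,-0.1867,0.035,0,0.012],[0.159,-0.1867,0.035,0,0.012],[0.159,-0.1867,0.035,0,0.012],[0.159,-0.1867,0.035,0,0.012],[0.159,-0.1867,0.035,0,0.012],[0.159,-0.1867,0.035,0,0.012],[0.159,-0.1867,0.035,0,0.012],[0.159,-0.1867,0,0,0.012],[0.159,-0.1867,-0.025,0,0.012],[0.159,-0.1867,-0.037,0,0.012],[0.159,-0.1867,-0.044,0,0.012],[0.159,-0.1867,-0.048,0,0.012],[0.159,-0.1867,-0.051,0,0.012],[0.159,-0.1867,-0.054,0,0.012]]}}

```text
t: 20.2
eef_pos: [0.6031, 0.0669, 0.0622]
ee_rot: [-3.141, 0.0, -1.388]
force: [-2.1, -0.2, -0.3]
width: 0.02
gripper_force: 40.0
```

>>> {"method": "step_arm", "body": {"rows": [[0,0,-0.006,0,0.012],[0,0,-0.012,0,0.012],[0,0,-0.016,0,0.012],[0,0,-0.018,0,0.012],[0,0,-0.018,0,0.012],[0,0,-0.018,0,0.055],[0,0,-0.018,0,0.055],[0,0,-0.018,0,0.055],[0,0,0.02,0,0.055],[0,0,0.06,0,0.055],[0,0,0.09,0,0.055],[-0.1456,0.257,0.09,0,0.06],[-0.1456,0.257,0.09,0,0.06],[-0.1456,0.257,0.09,0,0.06],[-0.1456,0.257,0.09,0,0.06],[-0.1456,0.257,0.09,0,0.06],[-0.1456,0.257,0.09,0,0.06],[-0.1456,0.257,0.09,0,0.06],[-0.1456,0.257,0.09,0,0.06],[-0.1456,0.257,0.09,0,0.06]]}}

```text
t: 22.2
eef_pos: [0.4577, 0.3233, 0.1516]
ee_rot: [-3.141, -0.0, -1.388]
force: [0.5, 0.2, 0.2]
width: 0.0599
gripper_force: 0.0
```

```bash
python3 - <<'E'
from h import *
f=grab('wrist'); s=arm.get_state();print(s['t'],s['eef_pos'],s['width']);e=proj(f,[.4574,.3237,.0707],True);print(e,ball(f,e,12))
E
```

```text
22.25 [0.4578798  0.32294345 0.15154331] 0.05989784699603018
[276.37627037 219.38775993] (np.int32(1), array([264, 188,  24,  45, 873], dtype=int32), np.float32(11.984499), array([276, 211]), [(188, np.int64(275), np.int64(275)), (191, np.int64(269), np.int64(282)), (194, np.int64(268), np.int64(284)), (197, np.int64(267), np.int64(285)), (200, np.int64(266), np.int64(286)), (203, np.int64(266), np.int64(286)), (206, np.int64(265), np.int64(286)), (209, np.int64(264), np.int64(287)), (212, np.int64(264), np.int64(287)), (215, np.int64(264), np.int64(287)), (218, np.int64(265), np.int64(286)), (221, np.int64(264), np.int64(287)), (224, np.int64(265), np.int64(286)), (227, np.int64(266), np.int64(285)), (230, np.int64(269), np.int64(282))])
```

>>> {"method": "step_arm", "body": {"rows": [[0,0.001,-0.05,0,0.06],[0,0.001,-0.09,0,0.06],[0,0.001,-0.1195,0,0.06],[0,0.001,-0.1195,0,0.06],[0,0.001,-0.1195,0,0.03],[0,0.001,-0.1195,0,0.02],[0,0.001,-0.1195,0,0.012],[0,0.001,-0.1195,0,0.01],[0,0.001,-0.1195,0,0.01],[0,0.001,-0.1195,0,0.01],[0,0.001,-0.09,0,0.01],[0,0.001,-0.05,0,0.01],[0,0.001,0,0,0.01],[0,0.001,0,0,0.01],[0,0.001,0,0,0.01]], "newtons": 40}}

```text
t: 23.75
eef_pos: [0.4576, 0.3253, 0.1528]
ee_rot: [-3.14, 0.002, -1.388]
force: [-0.3, -0.3, -1.8]
width: 0.0181
gripper_force: 40.0
```

```bash
python3 - <<'E'
from h import *
f=grab('wrist'); s=arm.get_state();print(s['t'],s['eef_pos'],s['width'],s['force']);foot(f)
E
```

```text
23.8 [0.45690677 0.32446602 0.15133895] 0.018286266759185807 [ 0.25835044 -0.9227032  -2.01043372]
215 None 218 None 221 None 224 None 227 None 230 (np.int64(273), np.int64(277)) 233 (np.int64(267), np.int64(286)) 236 (np.int64(264), np.int64(288)) 239 (np.int64(263), np.int64(290)) 242 (np.int64(262), np.int64(291)) 245 (np.int64(262), np.int64(292)) 248 (np.int64(261), np.int64(292)) 251 (np.int64(261), np.int64(292)) 254 (np.int64(246), np.int64(309)) 257 (np.int64(246), np.int64(309)) 260 (np.int64(246), np.int64(309))
```

>>> {"method": "step_arm", "body": {"rows": [[0.151,-0.288,0,0,0.01],[0.151,-0.288,0,0,0.01],[0.151,-0.288,0,0,0.01],[0.151,-0.288,0,0,0.01],[0.151,-0.288,0,0,0.01],[0.151,-0.288,0,0,0.01],[0.151,-0.288,0,0,0.01],[0.151,-0.288,0,0,0.01],[0.151,-0.288,0,0,0.01],[0.151,-0.288,-0.04,0,0.01],[0.151,-0.288,-0.065,0,0.01],[0.151,-0.288,-0.075,0,0.01],[0.151,-0.288,-0.081,0,0.01],[0.151,-0.288,-0.085,0,0.01],[0.151,-0.288,-0.088,0,0.01],[0.151,-0.288,-0.091,0,0.01]]}}

```text
t: 25.4
eef_pos: [0.6083, 0.0368, 0.0612]
ee_rot: [-3.141, 0.0, -1.388]
force: [-3.6, 0.2, 0.6]
width: 0.0182
gripper_force: 40.0
```

>>> {"method": "step_arm", "body": {"rows": [[-0.0006,0,-0.006,0,0.01],[-0.0006,0,-0.012,0,0.01],[-0.0006,0,-0.016,0,0.01],[-0.0006,0,-0.0175,0,0.01],[-0.0006,0,-0.0175,0,0.01]]}}

```text
t: 25.9
eef_pos: [0.6081, 0.0367, 0.0436]
ee_rot: [-3.141, -0.0, -1.387]
force: [-4.0, 0.5, 4.7]
width: 0.0185
gripper_force: 40.0
```

>>> {"method": "step_arm", "body": {"rows": [[0,0,0,0,0.05],[0,0,0,0,0.05],[0,0,0,0,0.05],[0,0,0.03,0,0.05],[0,0,0.07,0,0.05],[0,0,0.108,0,0.05],[-0.16,0.141,0.108,0,0.05],[-0.16,0.141,0.108,0,0.05],[-0.16,0.141,0.108,0,0.05],[-0.16,0.141,0.108,0,0.05],[-0.16,0.141,0.108,0,0.05],[-0.16,0.141,0.108,0,0.05],[-0.16,0.141,0.108,0,0.05],[-0.16,0.141,0.108,0,0.05]]}}

```text
t: 27.3
eef_pos: [0.4486, 0.1773, 0.151]
ee_rot: [-3.142, -0.0, -1.389]
force: [0.3, -0.1, -0.9]
width: 0.0499
gripper_force: 0.0
```

```bash
python3 - <<'E'
from h import *
f=grab('wrist'); s=arm.get_state();print(s['t'],s['eef_pos'],s['width']);e=proj(f,[.448,.1775,.073],True);print(e,ball(f,e,12))
E
```

```text
27.35 [0.44858638 0.17707344 0.15087857] 0.049916869408345
[276.84005756 220.48547666] (np.int32(2), array([269, 205,  17,  26, 382], dtype=int32), np.float32(9.0), array([277, 215]), [(205, np.int64(273), np.int64(280)), (208, np.int64(271), np.int64(284)), (211, np.int64(269), np.int64(285)), (214, np.int64(269), np.int64(285)), (217, np.int64(269), np.int64(285)), (220, np.int64(269), np.int64(285)), (223, np.int64(269), np.int64(285)), (226, np.int64(270), np.int64(284)), (229, np.int64(273), np.int64(281))])
```

>>> {"method": "step_arm", "body": {"rows": [[0,0.0007,-0.05,0,0.05],[0,0.0007,-0.09,0,0.05],[0,0.0007,-0.119,0,0.05],[0,0.0007,-0.119,0,0.05],[0,0.0007,-0.119,0,0.02],[0,0.0007,-0.119,0,0.01],[0,0.0007,-0.119,0,0.008],[0,0.0007,-0.119,0,0.006],[0,0.0007,-0.119,0,0.006],[0,0.0007,-0.119,0,0.006],[0,0.0007,-0.09,0,0.006],[0,0.0007,-0.05,0,0.006],[0,0.0007,0,0,0.006],[0,0.0007,0,0,0.006],[0,0.0007,0,0,0.006]], "newtons": 40}}

```text
t: 28.85
eef_pos: [0.4481, 0.1789, 0.1524]
ee_rot: [-3.139, 0.002, -1.388]
force: [-0.1, -0.1, -2.0]
width: 0.0129
gripper_force: 40.0
```

```bash
python3 - <<'E'
from h import *
f=grab('wrist'); s=arm.get_state();print(s['t'],s['eef_pos'],s['width'],s['force']);foot(f)
E
```

```text
28.9 [0.44735225 0.1782738  0.15102814] 0.012734207122822822 [ 0.36793914  0.39779094 -1.49172599]
215 None 218 None 221 None 224 None 227 None 230 None 233 (np.int64(274), np.int64(282)) 236 (np.int64(269), np.int64(284)) 239 (np.int64(267), np.int64(287)) 242 (np.int64(265), np.int64(287)) 245 (np.int64(265), np.int64(287)) 248 (np.int64(265), np.int64(287)) 251 (np.int64(265), np.int64(288)) 254 (np.int64(246), np.int64(309)) 257 (np.int64(246), np.int64(309)) 260 (np.int64(246), np.int64(309))
```

>>> {"method": "step_arm", "body": {"rows": [[0.17,-0.194,0,0,0.006],[0.17,-0.194,0,0,0.006],[0.17,-0.194,0,0,0.006],[0.17,-0.194,0,0,0.006],[0.17,-0.194,0,0,0.006],[0.17,-0.194,0,0,0.006],[0.17,-0.194,0,0,0.006],[0.17,-0.194,0,0,0.006],[0.17,-0.194,-0.04,0,0.006],[0.17,-0.194,-0.065,0,0.006],[0.17,-0.194,-0.075,0,0.006],[0.17,-0.194,-0.081,0,0.006],[0.17,-0.194,-0.085,0,0.006],[0.17,-0.194,-0.088,0,0.006],[0.17,-0.194,-0.091,0,0.006]]}}

```text
t: 30.4
eef_pos: [0.6181, -0.0155, 0.0609]
ee_rot: [-3.14, -0.0, -1.388]
force: [-0.9, -1.3, -0.7]
width: 0.013
gripper_force: 40.0
```

>>> {"method": "step_arm", "body": {"rows": [[0,0,-0.006,0,0.006],[0,0,-0.012,0,0.006],[0,0,-0.016,0,0.006],[0,0,-0.0175,0,0.006],[0,0,-0.0175,0,0.006],[0,0,-0.0175,0,0.05],[0,0,-0.0175,0,0.05],[0,0,-0.0175,0,0.05],[0,0,0.02,0,0.05],[0,0,0.06,0,0.05],[0,0,0.11,0,0.05],[-0.148,-0.2835,0.17,-0.218,0.05],[-0.148,-0.2835,0.17,-0.218,0.05],[-0.148,-0.2835,0.17,-0.218,0.05],[-0.148,-0.2835,0.17,-0.218,0.05],[-0.148,-0.2835,0.17,-0.218,0.05],[-0.148,-0.2835,0.17,-0.218,0.05],[-0.148,-0.2835,0.17,-0.218,0.05],[-0.148,-0.2835,0.17,-0.218,0.05],[-0.148,-0.2835,0.17,-0.218,0.05]]}}

```text
t: 32.4
eef_pos: [0.4696, -0.2995, 0.2299]
ee_rot: [-3.141, 0.0, -1.608]
force: [0.5, 0.4, -0.2]
width: 0.05
gripper_force: 0.0
```

```bash
python3 - <<'E'
from h import *
f=grab('wrist'); s=arm.get_state();print(s['t'],s['eef_pos'],s['ee_rot'],s['width'],s['force'])
np.save('pics/w10s.npy',s['eef_pos']);cv2.imwrite('pics/w10.png',f['color'])
t=grab('top')['color'];sc=grab('scene')['color'];w=f['color']
A=np.zeros((600,800,3),np.uint8)
A[:330,:450]=w[0:330,60:510]; A[:220,450:800]=cv2.resize(t[170:280,180:355],None,fx=2,fy=2)
A[220:220+380,450:800]=cv2.resize(sc[190:380,200:375],None,fx=2,fy=2)
A[330:600,:450]=t[130:400,100:550]
cv2.imwrite('pics/v10.png',A)
E
```

```text
32.45 [ 0.46986798 -0.29893195  0.22970701] [ 3.14145670e+00  2.58381060e-04 -1.60629152e+00] 0.0501453323420967 [ 0.28739208 -0.23692176 -0.19819165]
```

View pics/v10.png

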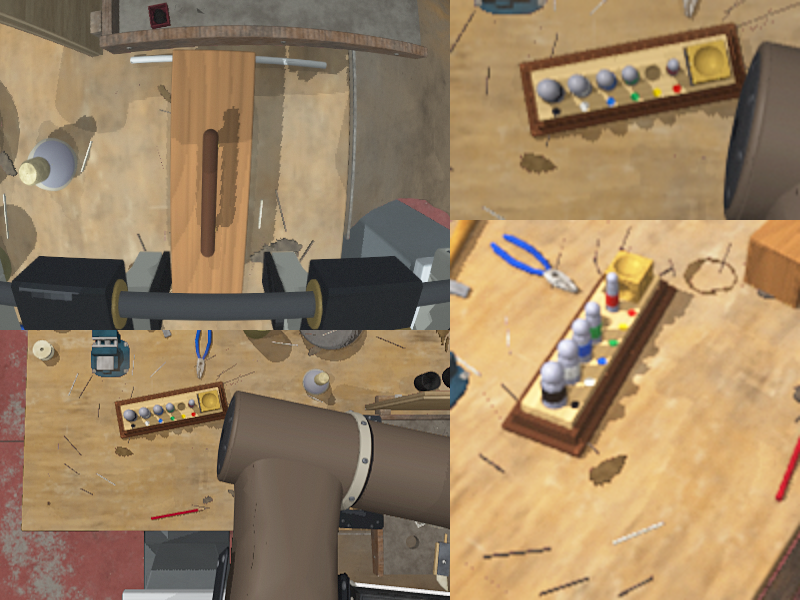

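```bash
python3 - <<'E'
from h import *
f=last('wrist'); tcp=np.load('pics/w10s.npy')
a=pt(f,271,130,.112,True);b=pt(f,268,257,.112,True);d=b-a
print(a,b,np.linalg.norm(d),(a+b)/2,(a+b)/2-tcp,'yaw',np.arctan2(-d[0],d[1]))
for u,v in [(232,51),(314,54)]: print(pt(f,u,v,.08,True))
E
```

```text
[ 0.47147709 -0.36613444  0.112     ] [ 0.47906742 -0.24963454  0.112     ] 0.11674690844747145 [ 0.47527225 -0.30788449  0.112     ] [ 0.00540427 -0.00895254 -0.11770701] yaw -0.0650611438338434
[ 0.50565526 -0.44249589  0.08      ]
[ 0.42931003 -0.43646072  0.08      ]
```

>>> {"method": "step_arm", "body": {"rows": [[0.0065,-0.0095,-0.05,-0.029,0.05],[0.0065,-0.0095,-0.1,-0.029,0.05],[0.0065,-0.0095,-0.125,-0.029,0.05],[0.0065,-0.0095,-0.136,-0.029,0.05],[0.0065,-0.0095,-0.136,-0.029,0.05],[0.0065,-0.0095,-0.136,-0.029,0.02],[0.0065,-0.0095,-0.136,-0.029,0.01],[0.0065,-0.0095,-0.136,-0.029,0.006],[0.0065,-0.0095,-0.136,-0.029,0.006],[0.0065,-0.0095,-0.136,-0.029,0.006],[0.0065,-0.0095,-0.136,-0.029,0.006]], "newtons": 60}}

```text
t: 33.65
eef_pos: [0.4762, -0.3087, 0.0945]
ee_rot: [-3.141, -0.0, -1.635]
force: [-2.1, 0.2, 4.1]
width: 0.0113
gripper_force: 60.0
```

>>> {"method": "step_arm", "body": {"rows": [[0,0,0.01,0,0.006],[0,0,0.03,0,0.006],[0,0,0.06,0,0.006],[0,0,0.09,0,0.006],[0,0,0.12,0,0.006],[0,0,0.13,0,0.006],[0,0,0.13,0,0.006]]}}

```text
t: 34.35
eef_pos: [0.4768, -0.3087, 0.2254]
ee_rot: [-3.139, -0.0, -1.635]
force: [0.5, 1.2, -3.7]
width: 0.0114
gripper_force: 60.0
```

```bash
python3 - <<'E'
from h import *
f=grab('wrist'); s=arm.get_state();print(s['t'],s['eef_pos'],s['ee_rot'],s['width'],s['force'],s['moment'])
np.save('pics/w11s.npy',s['eef_pos']);cv2.imwrite('pics/w11.png',f['color'])
a=f['color'];h=cv2.cvtColor(a,cv2.COLOR_BGR2GRAY)
print(h[0:290:6,272]);print(h[60,200:350:3]);print(h[150,200:350:3])
E
```

```text
34.4 [ 0.47606317 -0.30827489  0.22363428] [-3.14136687e+00  6.81530500e-04 -1.63510305e+00] 0.011769094547619782 [-0.16879614 -0.21884185 -4.40789197] [ 0.14141513  0.0039809  -0.02862407]
[121 130 124 129 163 161 163 164 165 165 111 108 110 109 108 109 110 110
 111 110 108 109 109 110 110 109 111 109  58  60  60  62  56  59  60  58
  59  59  60  56  58  58  58  59  62  59  58  61  57]
[165 164 165 156 156 150 148 146 143 146 102 108 105 105 106 104 105 102
 102 103  99 102 108 113 111 105 115 152 150 156 172 174 172 174 173 165
 156 165 172 170 169 165 155 151 162 169 172 165 167 118]
[204 206 122 106 106 105 102 101 101 101 105 102  95 102 109 109 110 107
 103 102 103 103 103 110 109 105 104 104 104 102 106 105 104 106 104 100
  99 105 104 100  98  95  93 101 102 103 103 101 100  93]
```

```bash
python3 - <<'E'
from h import *
f=last('wrist'); tcp=np.load('pics/w11s.npy');y=-.0645
ex=np.array([np.cos(y),np.sin(y),0]);ey=np.array([-np.sin(y),np.cos(y),0])
for n,(a,b,c) in dict(endL=(.039,-.133,-.013),endR=(-.039,-.133,-.013),endbot=(0,-.133,-.093),hnear=(0,-.0585,.019)).items(): print(n,proj(f,tcp+a*ex+b*ey+[0,0,c],True))
t=grab('top')['color'];sc=grab('scene')['color'];w=f['color']
A=np.zeros((600,800,3),np.uint8)
A[:330,:450]=w[0:330,60:510]; A[:270,450:800]=t[130:400,210:560]
A[270:600,450:800]=cv2.resize(sc[60:225,300:475],None,fx=2,fy=2)
cv2.imwrite('pics/v11.png',A);s=arm.get_state();print(s['moment'],s['force'])
E
```

```text
endL [204.51343135  21.71203057]
endR [350.66379618  21.86490785]
endbot [277.56830594  47.66868888]
hnear [277.46998736 164.5759583 ]
[0.06248033 0.01547147 0.0651193 ] [ 0.16001096  0.15635328 -4.42087016]
```

View pics/v11.png

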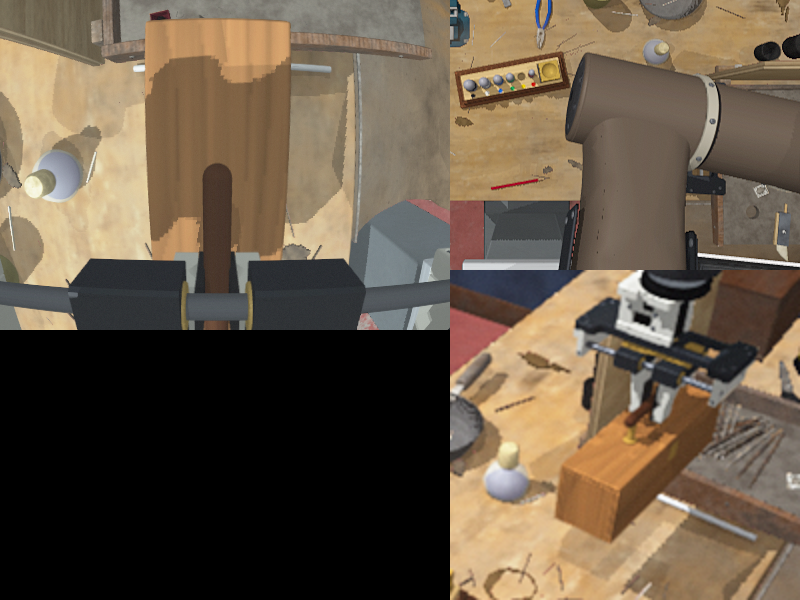

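>>> {"method": "step_arm", "body": {"rows": [[0.004,0.01,0,0.01,0.006],[0.012,0.032,0,0.026,0.006],[0.023,0.06,0,0.044,0.006],[0.034,0.088,0,0.064,0.006],[0.045,0.116,0,0.084,0.006],[0.056,0.145,0,0.105,0.006],[0.067,0.174,0,0.126,0.006],[0.078,0.203,0,0.147,0.006],[0.089,0.232,0,0.168,0.006],[0.1,0.261,0,0.189,0.006],[0.111,0.289,0,0.21,0.006],[0.12,0.313,0,0.229,0.006],[0.127,0.331,0,0.242,0.006],[0.1314,0.3428,0,0.249,0.006],[0.1314,0.3428,0,0.249,0.006],[0.1314,0.3428,0,0.249,0.006]]}}

```text
t: 36.1
eef_pos: [0.6073, 0.034, 0.2236]
ee_rot: [3.141, -0.0, -1.386]
force: [0.6, -0.7, -3.0]
width: 0.0115
gripper_force: 60.0
```

```bash
python3 - <<'E'
from h import *
f=grab('wrist'); s=arm.get_state();print(s['t'],s['eef_pos'],s['ee_rot'],s['width'],s['force'],s['moment'])
cv2.imwrite('pics/w12.png',f['color']);h=cv2.cvtColor(f['color'],6)
print(list(h[8:34,278]));print(list(h[120,196:216]),list(h[120,340:360]));print(list(h[40,196:216]),list(h[40,340:360]));print(list(h[152:174,278]))
tcp=s['eef_pos'];y=.1845
ex=np.array([np.cos(y),np.sin(y),0]);ey=np.array([-np.sin(y),np.cos(y),0])
for n,(a,b,c) in dict(endL=(.039,-.133,-.013),endR=(-.039,-.133,-.013),hnear=(0,-.0585,.019)).items(): print(n,proj(f,tcp+a*ex+b*ey+[0,0,c],True))
E
```

```text
36.15 [0.60730687 0.03362077 0.2238041 ] [ 3.14081809e+00 -1.66064959e-04 -1.38636036e+00] 0.011030094993286704 [ 0.00546595  0.55384077 -2.60586508] [0.0455098  0.00604184 0.0078508 ]
[np.uint8(167), np.uint8(166), np.uint8(166), np.uint8(163), np.uint8(164), np.uint8(166), np.uint8(167), np.uint8(167), np.uint8(165), np.uint8(163), np.uint8(122), np.uint8(129), np.uint8(140), np.uint8(141), np.uint8(145), np.uint8(142), np.uint8(143), np.uint8(144), np.uint8(143), np.uint8(144), np.uint8(143), np.uint8(143), np.uint8(144), np.uint8(143), np.uint8(144), np.uint8(145)]
[np.uint8(186), np.uint8(186), np.uint8(190), np.uint8(190), np.uint8(187), np.uint8(186), np.uint8(184), np.uint8(186), np.uint8(170), np.uint8(159), np.uint8(158), np.uint8(155), np.uint8(151), np.uint8(154), np.uint8(150), np.uint8(152), np.uint8(152), np.uint8(148), np.uint8(149), np.uint8(149)] [np.uint8(96), np.uint8(97), np.uint8(96), np.uint8(96), np.uint8(97), np.uint8(99), np.uint8(96), np.uint8(91), np.uint8(85), np.uint8(105), np.uint8(136), np.uint8(134), np.uint8(138), np.uint8(136), np.uint8(135), np.uin
[... 383 characters left out ...]
), np.uint8(145), np.uint8(146), np.uint8(144), np.uint8(143), np.uint8(142), np.uint8(140), np.uint8(136), np.uint8(118), np.uint8(97), np.uint8(95), np.uint8(114), np.uint8(111), np.uint8(114), np.uint8(113), np.uint8(115), np.uint8(112), np.uint8(112), np.uint8(113), np.uint8(110)]
[np.uint8(99), np.uint8(101), np.uint8(100), np.uint8(99), np.uint8(99), np.uint8(100), np.uint8(100), np.uint8(99), np.uint8(100), np.uint8(101), np.uint8(92), np.uint8(70), np.uint8(49), np.uint8(56), np.uint8(52), np.uint8(55), np.uint8(55), np.uint8(55), np.uint8(59), np.uint8(59), np.uint8(55), np.uint8(57)]
endL [202.4795926   19.43330058]
endR [350.13979814  19.54884686]
hnear [276.23636535 163.47530342]
```

>>> {"method": "step_arm", "body": {"rows": [[0,0,-0.01,0,0.006],[0,0,-0.03,0,0.006],[0,0,-0.05,0,0.006],[0,0,-0.07,0,0.006],[0,0,-0.08,0,0.006],[0,0,-0.085,0,0.006],[0,0,-0.088,0,0.006],[0,0,-0.091,0,0.006],[0,0,-0.094,0,0.006],[0,0,-0.096,0,0.006],[0,0,-0.096,0,0.006]]}}

```text
t: 37.25
eef_pos: [0.6076, 0.0342, 0.128]
ee_rot: [3.142, 0.0, -1.386]
force: [1.1, -0.4, -3.4]
width: 0.0109
gripper_force: 60.0
```

>>> {"method": "step_arm", "body": {"rows": [[0,0,-0.002,0,0.006],[0,0,-0.004,0,0.006],[0,0,-0.006,0,0.006],[0,0,-0.008,0,0.006],[0,0,-0.0095,0,0.006],[0,0,-0.0095,0,0.006]]}}

```text
t: 37.85
eef_pos: [0.6077, 0.0342, 0.1186]
ee_rot: [-3.142, -0.0, -1.386]
force: [-0.4, -0.2, -2.7]
width: 0.0115
gripper_force: 60.0
```

>>> {"method": "step_arm", "body": {"rows": [[0,0,-0.001,0,0.006],[0,0,-0.002,0,0.006],[0,0,-0.002,0,0.006]]}}

```text
t: 38.15
eef_pos: [0.6083, 0.0343, 0.1187]
ee_rot: [-3.14, -0.0, -1.385]
force: [-5.4, 0.9, 10.8]
width: 0.0113
gripper_force: 60.0
```

>>> {"method": "step_arm", "body": {"rows": [[0,0,0.0015,0,0.006],[0,0,0.0015,0,0.04],[0,0,0.0015,0,0.04],[0,0,0.0015,0,0.04],[0,0,0.03,0,0.04],[0,0,0.07,0,0.04],[0,0,0.11,0,0.04],[-0.1,0.15,0.13,0,0.04],[-0.1,0.15,0.13,0,0.04],[-0.1,0.15,0.13,0,0.04],[-0.1,0.15,0.13,0,0.04],[-0.1,0.25,0.13,0,0.04],[-0.1,0.25,0.13,0,0.04],[-0.1,0.25,0.13,0,0.04]]}}

```text
t: 39.55
eef_pos: [0.5076, 0.2891, 0.2461]
ee_rot: [-3.141, 0.0, -1.382]
force: [0.4, -0.3, -0.2]
width: 0.0401
gripper_force: 0.0
```

```bash
python3 - <<'E'
from h import *
s=arm.get_state();print(s['t'],s['eef_pos'],s['force'])
t=grab('top')['color'];sc=grab('scene')['color']
A=np.zeros((600,800,3),np.uint8)
A[:300,:]=cv2.resize(t[160:260,130:396],(800,300)); A[300:600,:]=cv2.resize(sc[170:320,150:550],(800,300))
cv2.imwrite('pics/v12.png',A)
E
```

```text
39.55 [0.50763704 0.28908581 0.24610756] [ 0.35929388 -0.32498889 -0.18559758]
```

View pics/v12.png

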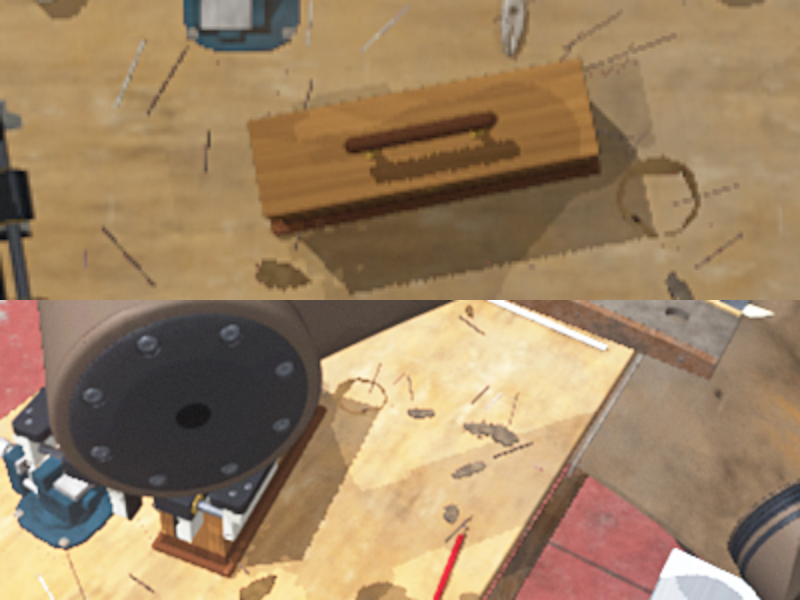

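The top view shows the cover sitting level on the stand, with a dark ledge rim showing evenly along its front edge. The arm is clear of it.

```bash
python3 -c "
from station import arm
print(arm.job_done())"
```

```text
the job is handed in; nothing more can be done
None
```

The cube, all five punches that were out (red, green, blue, white, black; yellow was absent) and the cover are put away, and the job is handed in at about 40 s of the 210 s allowed; the station gave no verdict.

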